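# Load the slide gauge and swing in the dial

### The job

With the fingertips, push the aluminium slide that carries the steel ring fully home against its stop, and then push the gauge arm round until it is against its stop with the dial gauge over the ring. Push, do not grip: do not touch the ring or the dial gauge itself, leave the ring seated in its nest, leave the other things on the bench where they are, and take the hand clear at the end.

Things in the scene. Friction and masses are not known exactly. Their poses are not given: they have to be found in the camera images.
- fixture: Slide gauge, fixed to the bench: dark steel plate 140 (x) x 400 (y) x 20 mm high. Origin on the bench under the ring's measuring position; plate y -195 to +205 mm. The slide runs home along +y, to the robot's left within 15 degrees. Stop block (90 wide, 50 mm high) at y 51 to 67 mm; the arm's column (22 mm thick, 180 mm high, foot 60 mm across) at x 0, y +160 mm.
- slide (a joint): How far the slide has been pushed in along the fixture's +y, m: 0 = drawn out (as it starts), 0.090 = fully home against its stop. Dry friction about 3 N plus damping 12 N s/m; it stays where it is left.
- push_face (a point): Centre of the slide's flat upright rear face, the one to push (towards the fixture's +y), 45 mm above the bench; face 100 mm wide, 38 mm high. The slide is an aluminium block 100 (x) x 115 (y) mm, underside 22, top 60 mm above the bench. The nest's centre is 65 mm ahead of this face, which is at fixture y = -65 mm when home. Axes as the fixture's.
- nest (a point): Centre of the floor of the round nest in the top of the slide, 52 mm above the bench; the nest is 62 mm wide and 8 mm deep.
- ring: Loose steel ring seated in the nest: 60 mm outside, 36 mm bore, 24 mm high, 0.33 kg give or take; stands 16 mm out of the slide, its top 76 mm above the bench. Origin at the centre of its underside. Not to be touched.
- swing (a joint): Angle of the gauge arm, rad: 0 = at its stop, the arm pointing from the column along the fixture's -y with the dial over the measuring position; grows clockwise seen from above to 1.6 = pointing along the fixture's -x (to the robot). Push it home on its robot side, away from the robot. Friction 0.15 N m, damping 0.15 N m s/rad; it stays where it is left.
- bar_mid (a point): Middle of the arm's free bar, 85 mm from the pivot axis, 144 mm above the bench. Plain level steel bar, 14 mm thick, 22 mm high (133 to 155 mm above the bench), free to push from 25 to 140 mm from the pivot axis. Axes turn with the arm: -y points out along the bar to the gauge, +x is the way to push it home.
- swing_pivot (a point): The arm's vertical pivot axis, at the bar's mid height, 144 mm above the bench; the clamp round it is 44 mm across and reaches 161 mm high.
- gauge: Dial gauge on the arm's end: upright round dial 56 mm across, its case 150 to 172 mm from the pivot axis, centre 144 mm and top 172 mm above the bench, with a thin stem (160 mm from the pivot axis) down to 79.5 mm. Origin at bench level under the stem; axes as bar_mid. Not to be touched.
- spare_ring: Bystander: another such steel ring lying loose on the bench beyond the fixture; 60 mm across, 24 mm high, origin at the centre of its underside.
- master: Bystander: loose dark steel setting plug standing on the bench on the robot's side of the fixture; 44 mm across, 50 mm high, origin at the centre of its underside.
- screwdriver: Bystander: screwdriver lying loose on the bench to the left of the fixture, about 200 mm long, lying along its own x.

How it is judged:
On the way, in this order (a step that is already met when the one before it is completed fails the run):
1. the slide is pushed fully home (within 3 mm of its stop) (value of joint slide above 0.087 m), for 0.2 s.
2. then the gauge arm is swung against its stop (within 0.04 rad) (value of joint swing below 0.04 rad), for 0.2 s.
At the end, for the whole second after the job is handed in: The slide is within 3 mm of home, the gauge arm within 0.04 rad of its stop and at rest, the ring seated in its nest (within 5 mm, tilted under 0.08 rad) with the dial gauge over it (stem within 13 mm of its centre) (value of joint slide above 0.087 m and value of joint swing below 0.04 rad and velocity of joint swing between -0.05 and 0.05 rad/s and distance between ring and nest below 0.005 m and angle between ring's own z axis and vertical below 0.08 rad and horizontal distance between gauge and ring below 0.013 m); the robot touches nothing.
It fails at once if the ring is lifted or knocked out of its nest (its centre more than 8 mm from the nest's) (distance between ring and nest above 0.008 m).
It fails at once if the robot touches the ring (over 0.5 N) (contact force between any of the fingers, the arm and ring above 0.5 N).
It fails at once if the robot touches the dial gauge (over 0.5 N) (contact force between any of the fingers, the arm and gauge above 0.5 N).
It fails at once if a bystander (spare ring, setting plug, screwdriver) is moved more than 20 mm (distance of any of spare_ring, master, screwdriver from where it was at the start of the episode above 0.02 m).
It also fails if it takes over 56 s, if anything falls off the work surface, if the arm or the gripper's body presses on something with over 40 N, if the wrist force passes 120 N, or if a joint passes its speed limit or range.

### The arm

A 6-joint arm with a two-finger parallel gripper is mounted at the origin on the work surface. World frame = base frame: x ahead of the robot, y to its left, z up, the work surface at z = 0. Lengths are in m, angles in rad, forces in N, time in s.
With the tool pointing down it reaches from about 0.275 to 0.825 m from the base axis. Payload 5.2 kg.
Tool frame: the origin (TCP) lies between the finger pads; the fingertips stand 11 mm ahead of it and the grasp point (between the pads) lies 8 mm behind it; z points along the fingers, y is the line along which they close (so a half turn about z gives the same grasp; the last joint's range is limited). The gripper opens to 93 mm and grips with 3 to 60 N. Pads are 15 mm wide; open, the fingers measure 128 mm over their backs; the gripper's body (75 mm by 188 mm) begins 65 mm behind the grasp point.
Start: joints at [-1.399, 0.259, 1.535, -0, 1.348, -0.203], TCP at [0.201, -0.512, 0.23] pointing down, gripper open.
Joint ranges: [-3.14, 3.14], [-0.91, 2.08], [0.19, 2.58], [-1.22, 4.36], [0.22, 2.71], [-3.12, 3.12]. Speed limits (rad/s): [2.57, 2.57, 3.14, 3.14, 3.14, 3.14].

### API

Orientations are given as a unit quaternion [w, x, y, z].
In Python, from station import env, imaging gives the robot as it stands.
- The arm moves only by the shell command python3 -m crank 'ROWS' [OPENING]. ROWS is JSON, a list of rows, each an object of numbers: "tx", "ty", "tz": the shift along the tool's x, y, z as a fraction of full scale; "ax", "ay", "az": the turn, a rotation vector about the tool's x, y, z as a fraction of full scale. In form: [{"tx": .., "ty": .., "tz": .., "ax": .., "ay": .., "az": ..}, ...]. A call has 1 to 12 rows; each row is the pose to reach, as a shift and turn from the pose commanded when the call began, along the tool's axes at that moment, turning the shorter way round; what a row does not reach only later rows make up. Full scale, the value 1, is 25 cm for a shift and pi rad for a turn. A row lasts 1/10 s, in which the tool goes at most 50 mm and 8.59 degrees, less where a joint would pass 70% of its speed; a pose out of reach is approached as far as the arm can. A call with a number of a shift or a turn outside -1 to 1 is refused whole. A call with a gripper value outside its range is refused whole. OPENING is the opening, from 0 (shut) to 1 (fully open), set as the call begins (- or left out, the last holds). The fingers move at their own pace and stop on an object; the grip force is fixed at half the most. Time passes only in rows, so rows that repeat a pose let the fingers close. It gives the time, the measured TCP pose, the force, the opening and the grip force at its end, in the units of the state.
- env.state(): the state, without advancing time (a new reading comes with each control period).
- imaging.read_camera(name): name is "scene" or "top" or "wrist"; returns the picture (400x640x3 uint8, red, green, blue); there is no depth.
- imaging.camera_model(name): a dict with "fx", "fy", "cx", "cy" (pixels), "xyz" and "orientation" of the camera in the world; the wrist camera has in their place "tool_from_camera" (4x4, takes a point from camera to tool coordinates, whose origin is the TCP and whose axes are the flange's). Camera axes: x right, y up, looking along -z (the intrinsics and any distortion apply to the point x, -y, -z); pixel columns grow to the right and rows downward; lengths in m; the calibration is good to about 2 mm. A picture is of the moment at which its call begins: read the wrist's pose just before it. camera_model takes no time and is no camera call.
- env.close_job(): hands the job in; it is judged then, once.
The state is a dict: "t": time; "qpos": joint angles; "joint_vel": joint speeds; "tau": joint torques, N m; "tool_pos": TCP position; "tool_rot": TCP orientation; "wrist_force": force on the tool from outside, world axes, zero at the start; "ft_torque": the same for the moment, N m; "finger_gap": finger opening in m; "finger_force": force on a finger pad.
Only numpy, scipy, OpenCV 4.12 (cv2) and the standard library are available. Lean on these libraries where they do the work, as an engineer would, in place of code of your own. Each camera call takes 0.05 s, during which the arm holds its last target. There are 200 camera calls.

## Working session

There is one attempt and no reset: what is moved stays moved. The work goes in short steps, Python scripts to look and compute and a shell command to move; the robot and the scene stay as the last step left them, time stands still between calls to the robot, and variables do not carry over. Pictures are saved under pics/ and viewed, at most 10 in all, crops included, and the job is handed in when it is done.

```bash
mkdir -p pics
python3 - <<'E'
from station import env, imaging
import cv2
s=env.state();print(s)
for n in("scene","top"):
    print(n,imaging.camera_model(n)); cv2.imwrite(f"pics/{n}0.png",imaging.read_camera(n)[:,:,::-1])
E
```

```text
{'t': 0.0, 'qpos': array([-1.39877276e+00,  2.59377325e-01,  1.53611132e+00,  9.92733210e-06,
        1.34800488e+00, -2.02802662e-01]), 'joint_vel': array([ 0.00044364, -0.00099017,  0.00159427, -0.00110218,  0.00057135,
       -0.0001582 ]), 'tau': array([-1.13360798e-03, -4.37314904e+01, -2.84001321e+01,  7.17296381e-02,
        4.14097973e-02, -1.54450399e-04]), 'tool_pos': array([ 0.2012895 , -0.51125682,  0.2287879 ]), 'tool_rot': array([-9.50250424e-04,  9.82489267e-01,  1.86316765e-01,  1.94655953e-05]), 'wrist_force': array([-0.05913331,  0.28527482,  0.74179655]), 'ft_torque': array([-0.03778778,  0.00162708, -0.01260262]), 'finger_force': 0.0, 'finger_gap': 0.09337789356462714}
scene {'fx': 492.0648546988125, 'fy': 492.0648546988125, 'cx': 315.82826197028453, 'cy': 197.62205486948488, 'xyz': array([1.37143901, 0.52802996, 0.75818409]), 'orientation': array([0.47456217, 0.23621044, 0.37143552, 0.76225391])}
top {'fx': 427.0748358213715, 'fy': 427.0748358213715, 'cx': 317.9940216154516, 'cy': 200.084874799966, 'xyz': array([0.47477659, 0.17625745, 0.98691454]), 'orientation': array([-0.70502469, -0.0554686 ,  0.0438612 ,  0.70564837])}
```

View pics/top0.png

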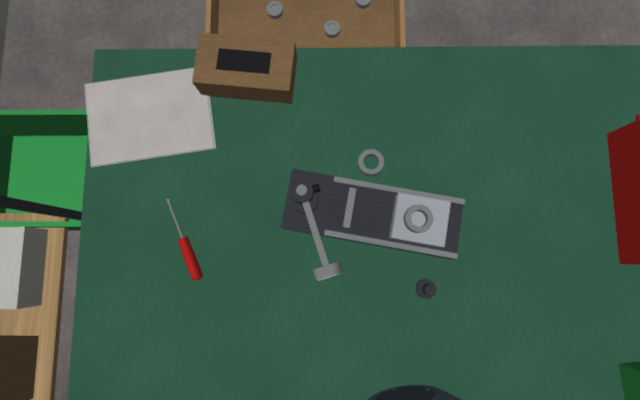

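View pics/scene0.png

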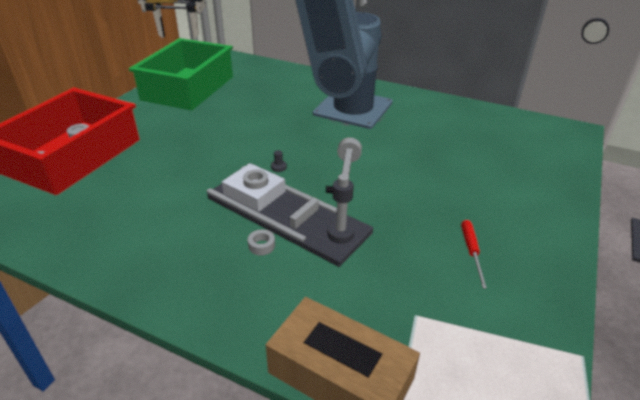

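The top view shows the slide with its ring at (419,219), the stop block at (350,207), the column at (302,190), the gauge at (328,271), the plug at (426,289) and the spare ring at (371,162). The slide runs home to image left, which is +y. Next I'll measure these positions.

```bash
cat > h.py <<'E'
import numpy as np, cv2
from station import env, imaging
from scipy.spatial.transform import Rotation as R
def cast(name,uv,z):
    m=imaging.camera_model(name); q=m["orientation"]; r=R.from_quat([q[1],q[2],q[3],q[0]])
    uv=np.atleast_2d(uv).astype(float)
    d=r.apply(np.c_[(uv[:,0]-m["cx"])/m["fx"],-(uv[:,1]-m["cy"])/m["fy"],-np.ones(len(uv))])
    return m["xyz"]+d*((z-m["xyz"][2])/d[:,2])[:,None]
E
python3 - <<'E'
from h import *
np.set_printoptions(precision=4,suppress=True)
im=imaging.read_camera("top"); print(imaging.camera_model("top").keys())
hsv=cv2.cvtColor(im,cv2.COLOR_RGB2HSV)
def blobs(mask,box):
    m=np.zeros(mask.shape,np.uint8);x0,y0,x1,y1=box;m[y0:y1,x0:x1]=mask[y0:y1,x0:x1]
    c,_=cv2.findContours(m,cv2.RETR_EXTERNAL,cv2.CHAIN_APPROX_NONE);return max(c,key=cv2.contourArea)
ns=((hsv[...,1]<70)*255).astype(np.uint8)
plate=blobs(ns,(275,160,475,265))
bright=((hsv[...,2]>165)&(hsv[...,1]<60)).astype(np.uint8)*255
s=blobs(bright,(380,180,460,255))
r=cv2.minAreaRect(s);print("slide rect",r);P=cv2.boxPoints(r);W=cast("top",P,.06);print(W,W.mean(0))
print("edges",[ (np.linalg.norm(W[i]-W[i-1]),np.degrees(np.arctan2(*(W[i]-W[i-1])[1::-1]))) for i in range(4)])
r=cv2.minAreaRect(plate);print("plate",r, cast("top",cv2.boxPoints(r),.02))
for n,b,z in(("spare",(350,140,390,178),.024),("plug",(410,272,442,306),.05)):
    c=blobs(ns,b);(u,v),rad=cv2.minEnclosingCircle(c);print(n,u,v,rad,cast("top",(u,v),z))
print("pivot",cast("top",(302,190),.161),"gauge",cast("top",(328,271),.16))
big=cv2.resize(im[150:310,270:480],None,fx=3.8,fy=3.7,interpolation=cv2.INTER_CUBIC)
cv2.drawContours(big,[((P-[270,150])*[3.8,3.7]).astype(int)],0,(255,0,0),1)
cv2.imwrite("pics/crop.png",big[:,:,::-1])
E
```

```text
dict_keys(['fx', 'fy', 'cx', 'cy', 'xyz', 'orientation'])
slide rect ((444.8077392578125, 216.03848266601562), (4.589284896850586, 12.527507781982422), 7.125016689300537)
[[ 0.5575 -0.0766  0.06  ]
 [ 0.5847 -0.0811  0.06  ]
 [ 0.5834 -0.0909  0.06  ]
 [ 0.5563 -0.0864  0.06  ]] [ 0.5705 -0.0837  0.06  ]
edges [(np.float64(0.009845043291497697), np.float64(82.71924328513718)), (np.float64(0.027466323707718433), np.float64(-9.328536080417365)), (np.float64(0.009884322460026696), np.float64(-97.33845593044705)), (np.float64(0.02745780808694437), np.float64(170.58882126197315))]
plate ((371.2181396484375, 226.5574188232422), (179.3131561279297, 89.42090606689453), 9.039483070373535) [[ 0.4834  0.2874  0.02  ]
 [ 0.686   0.2577  0.02  ]
 [ 0.6192 -0.1466  0.02  ]
 [ 0.4217 -0.1061  0.02  ]]
spare 370.3781433105469 162.06301879882812 13.777292251586914 [[0.6992 0.0716 0.024 ]]
plug 425.5 288.5 10.12432861328125 [[ 0.4155 -0.0389  0.05  ]]
pivot [[0.6117 0.2212 0.161 ]] gauge [[0.455  0.1707 0.16  ]]
```

View pics/crop.png

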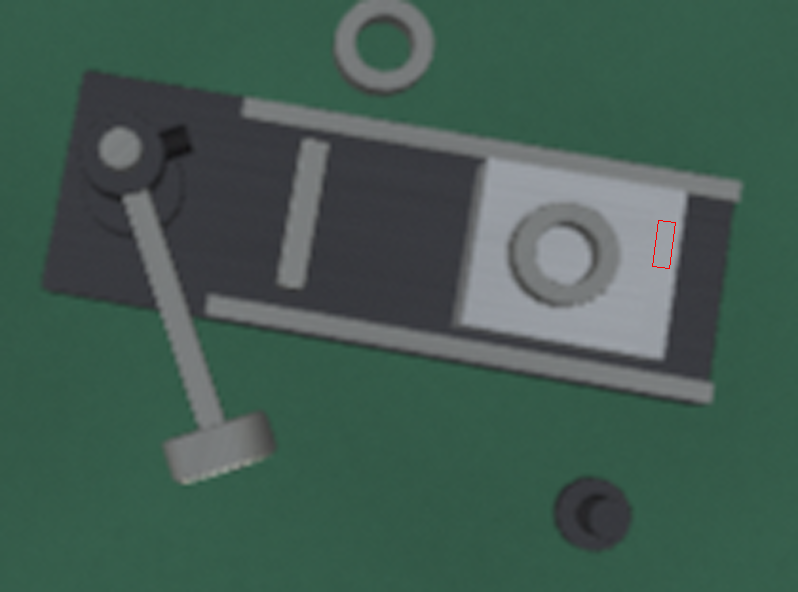

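The crop shows the slide's top corners at about (488,158), (687,191), (664,359) and (463,323), the column top at (120,148) and the ring at (565,255). I'll convert these by hand-picked corners because the brightness mask was too tight.

Run:
```python
from h import *
np.set_printoptions(precision=4,suppress=True)
f=lambda p,z:cast("top",np.atleast_2d(p)/[3.8,3.7]+[270,150]-.5+.13,z)
S=f([(488,158),(687,191),(664,359),(466,323)],.06);print(S)
e=S[0]-S[1]+S[3]-S[2];a=np.arctan2(e[1],e[0]);print("slide yaw from +y deg",np.degrees(a)-90)
pl=f([(86,70),(44,290)],.02);print("plate left corners",pl)
y=np.array([np.cos(a),np.sin(a)]);x=np.array([y[1],-y[0]])
print("y",y,"x",x)
print("push face",(S[1]+S[2])[:2]/2,"width",np.linalg.norm(S[1]-S[2]),"len",np.linalg.norm(S[0]-S[1]))
c=f((565,254),.076)[0,:2];print("ring",c)
pv=f((120,148),.19)[0,:2];pv2=f((120,148),.161)[0,:2];print("pivot z.18/.161",pv,pv2)
print("plate left mid - .205y+.160y",pl[:,:2].mean(0)-.045*y)
print("origin from ring +.09", c+.09*y, "pivot ->",c+.25*y)
g=f([(218,425),(172,445),(265,415),(225,475)],.15);print("gauge",g)
b=f([(135,196),(213,422)],.155)[:,:2];print("bar",b, np.degrees(np.arctan2(*(b[1]-b[0])[::-1])))
```

```text
[[ 0.6228  0.0161  0.06  ]
 [ 0.6028 -0.0972  0.06  ]
 [ 0.5044 -0.0801  0.06  ]
 [ 0.5253  0.0311  0.06  ]]
slide yaw from +y deg -10.322572731953343
plate left corners [[0.6854 0.2517 0.02  ]
 [0.5478 0.2757 0.02  ]]
y [0.1792 0.9838] x [ 0.9838 -0.1792]
push face [ 0.5536 -0.0886] width 0.09994332696003429 len 0.11506947806374267
ring [ 0.5641 -0.0228]
pivot z.18/.161 [0.6076 0.2212] [0.6125 0.2228]
plate left mid - .205y+.160y [0.6086 0.2194]
origin from ring +.09 [0.5802 0.0658] pivot -> [0.6089 0.2232]
gauge [[0.4672 0.1726 0.15  ]
 [0.4568 0.196  0.15  ]
 [0.4724 0.1486 0.15  ]
 [0.4414 0.1691 0.15  ]]
bar [[0.5876 0.2152]
 [0.4688 0.1751]] -161.35102431443806
```

```bash
cat >> h.py <<'E'
np.set_printoptions(precision=4,suppress=True)
Y=np.array([.1792,.9838]); X=np.array([Y[1],-Y[0]]); O=np.array([.5800,.0655]); PV=O+.160*Y
def fx(x,y,z): return np.r_[O+x*X+y*Y,z]
def go(p,yaw=None):
    "fractions to bring TCP to world p; yaw = world direction (deg) of tool y"
    s=env.state();q=s["tool_rot"];r=R.from_quat([q[1],q[2],q[3],q[0]])
    d=r.inv().apply(np.asarray(p)-s["tool_pos"])/.25
    ty=r.apply([0,1,0]);cur=np.degrees(np.arctan2(ty[1],ty[0]))
    print("t",s["t"],"pos",s["tool_pos"],"toolyaw",cur,"F",s["wrist_force"],"shift",d, "az",None if yaw is None else -((yaw-cur+180)%360-180)/180)
def where():
    s=env.state();p=s["tool_pos"];d=p[:2]-O;print("t",s["t"],"fix",d@X,d@Y,p[2],"F along X,Y,z",s["wrist_force"][:2]@X,s["wrist_force"][:2]@Y,s["wrist_force"][2])
E
python3 -c "
from h import *
go(fx(0,-.195,.18),-10.3); go(fx(0,-.195,.046),-10.3)"
```

```text
t 0.15 pos [ 0.2013 -0.5114  0.229 ] toolyaw -68.5276983321649 F [-0.2979 -0.8039  0.3132] shift [ 1.8434 -0.9298  0.1979] az -0.3234872129564716
t 0.15 pos [ 0.2013 -0.5114  0.229 ] toolyaw -68.5276983321649 F [-0.2979 -0.8039  0.3132] shift [ 1.8432 -0.929   0.7339] az -0.3234872129564716
```

```bash
python3 -m crank '[{"tx":0.92,"ty":-0.46,"tz":0.1,"az":-0.3235},{"tx":0.92,"ty":-0.46,"tz":0.1,"az":-0.3235},{"tx":0.92,"ty":-0.46,"tz":0.1,"az":-0.3235},{"tx":0.92,"ty":-0.46,"tz":0.1,"az":-0.3235},{"tx":0.92,"ty":-0.46,"tz":0.1,"az":-0.3235},{"tx":0.92,"ty":-0.46,"tz":0.1,"az":-0.3235},{"tx":0.92,"ty":-0.46,"tz":0.1,"az":-0.3235},{"tx":0.92,"ty":-0.46,"tz":0.1,"az":-0.3235},{"tx":0.92,"ty":-0.46,"tz":0.1,"az":-0.3235}]' 0
python3 -c "
from h import *
go(fx(0,-.195,.18),-10.3); go(fx(0,-.195,.046),-10.3)"
```

```text
t 0.15 pos [ 0.2013 -0.5114  0.229 ] toolyaw -68.5276983321649 F [-0.2979 -0.8039  0.3132] shift [ 1.8434 -0.9298  0.1979] az -0.3234872129564716
t 0.15 pos [ 0.2013 -0.5114  0.229 ] toolyaw -68.5276983321649 F [-0.2979 -0.8039  0.3132] shift [ 1.8432 -0.929   0.7339] az -0.3234872129564716validation failed for argument at $[0]...
```

```bash
python3 -m crank '[{"tx":0.92,"ty":-0.46,"tz":0.1,"ax":0,"ay":0,"az":-0.3235},{"tx":0.92,"ty":-0.46,"tz":0.1,"ax":0,"ay":0,"az":-0.3235},{"tx":0.92,"ty":-0.46,"tz":0.1,"ax":0,"ay":0,"az":-0.3235},{"tx":0.92,"ty":-0.46,"tz":0.1,"ax":0,"ay":0,"az":-0.3235},{"tx":0.92,"ty":-0.46,"tz":0.1,"ax":0,"ay":0,"az":-0.3235},{"tx":0.92,"ty":-0.46,"tz":0.1,"ax":0,"ay":0,"az":-0.3235},{"tx":0.92,"ty":-0.46,"tz":0.1,"ax":0,"ay":0,"az":-0.3235},{"tx":0.92,"ty":-0.46,"tz":0.1,"ax":0,"ay":0,"az":-0.3235},{"tx":0.92,"ty":-0.46,"tz":0.1,"ax":0,"ay":0,"az":-0.3235}]' 0
python3 -c "
from h import *
go(fx(0,-.195,.18),-10.3); go(fx(0,-.195,.046),-10.3)"
```

```text
t: 1.05
tool_pos: [0.3732, -0.3206, 0.2045]
tool_rot: [-0.0, 0.769, 0.64, -0.0]
wrist_force: [0.1, -0.0, 0.4]
finger_gap: 0.0259
finger_force: 0.0
t 1.05 pos [ 0.3732 -0.3206  0.2045] toolyaw -10.48187662374796 F [ 0.1377 -0.0046  0.3787] shift [0.8891 0.5346 0.0981] az -0.0010104256874887104
t 1.05 pos [ 0.3732 -0.3206  0.2045] toolyaw -10.48187662374796 F [ 0.1377 -0.0046  0.3787] shift [0.889  0.5347 0.6341] az -0.0010104256874887104
```

```bash
python3 -m crank '[{"tx":0.87,"ty":0.53,"tz":0.1,"ax":0,"ay":0,"az":0},{"tx":0.87,"ty":0.53,"tz":0.1,"ax":0,"ay":0,"az":0},{"tx":0.87,"ty":0.53,"tz":0.1,"ax":0,"ay":0,"az":0},{"tx":0.87,"ty":0.53,"tz":0.1,"ax":0,"ay":0,"az":0},{"tx":0.87,"ty":0.53,"tz":0.1,"ax":0,"ay":0,"az":0},{"tx":0.87,"ty":0.53,"tz":0.1,"ax":0,"ay":0,"az":0},{"tx":0.87,"ty":0.53,"tz":0.1,"ax":0,"ay":0,"az":0},{"tx":0.87,"ty":0.53,"tz":0.4,"ax":0,"ay":0,"az":0},{"tx":0.87,"ty":0.53,"tz":0.4,"ax":0,"ay":0,"az":0},{"tx":0.87,"ty":0.53,"tz":0.4,"ax":0,"ay":0,"az":0}]'
python3 - <<'E'
from h import *
go(fx(0,-.195,.046),-10.3);where()
for n in("scene","top","wrist"): cv2.imwrite(f"pics/{n}1.png",imaging.read_camera(n)[:,:,::-1])
E
```

```text
t: 2.05
tool_pos: [0.5388, -0.1311, 0.1013]
tool_rot: [-0.003, 0.769, 0.639, -0.002]
wrist_force: [-0.2, -0.1, 0.2]
finger_gap: 0.0003
finger_force: 0.0
t 2.05 pos [ 0.5388 -0.1311  0.1013] toolyaw -10.506308355007537 F [-0.2348 -0.1305  0.187 ] shift [0.0229 0.0228 0.221 ] az -0.0011461575278196455
t 2.05 fix -0.005290200231661996 -0.2007739297525138 0.10127278394051938 F along X,Y,z -0.20762499800141454 -0.170496313795892 0.18699058333755147
```

View pics/scene1.png

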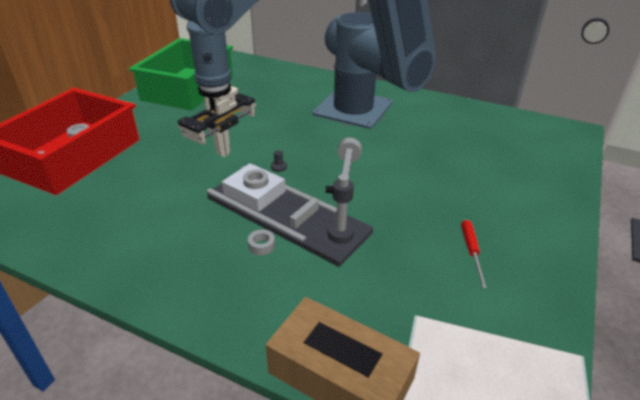

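The scene view shows the closed fingers behind the slide at (222,145), clear of the plug. Descend, then push.

```bash
python3 -m crank '[{"tx":0,"ty":0.02,"tz":0.12,"ax":0,"ay":0,"az":0},{"tx":0,"ty":0.02,"tz":0.22,"ax":0,"ay":0,"az":0},{"tx":0,"ty":0.02,"tz":0.22,"ax":0,"ay":0,"az":0},{"tx":0.03,"ty":0.02,"tz":0.22,"ax":0,"ay":0,"az":0},{"tx":0.06,"ty":0.02,"tz":0.22,"ax":0,"ay":0,"az":0},{"tx":0.09,"ty":0.02,"tz":0.22,"ax":0,"ay":0,"az":0},{"tx":0.12,"ty":0.02,"tz":0.22,"ax":0,"ay":0,"az":0},{"tx":0.14,"ty":0.02,"tz":0.22,"ax":0,"ay":0,"az":0},{"tx":0.16,"ty":0.02,"tz":0.22,"ax":0,"ay":0,"az":0},{"tx":0.18,"ty":0.02,"tz":0.22,"ax":0,"ay":0,"az":0},{"tx":0.20,"ty":0.02,"tz":0.22,"ax":0,"ay":0,"az":0},{"tx":0.22,"ty":0.02,"tz":0.22,"ax":0,"ay":0,"az":0}]'
python3 -c "
from h import *
where(); go(fx(0,-.0725,.046),-10.3)"
```

```text
t: 3.4
tool_pos: [0.5577, -0.0771, 0.0498]
tool_rot: [0.0, 0.768, 0.641, 0.0]
wrist_force: [-0.4, -4.0, 2.3]
finger_gap: 0.0005
finger_force: 1.8
t 3.4 fix 0.0036148501566601733 -0.1442829228920463 0.04984241239717653 F along X,Y,z 0.33739621275550236 -4.051836078528926 2.260299088450208
t 3.4 pos [ 0.5577 -0.0771  0.0498] toolyaw -10.30689161030716 F [-0.3942 -4.0468  2.2603] shift [ 0.2872 -0.0144  0.0153] az -3.828672392861184e-05
```

```bash
python3 -m crank '[{"tx":0.02,"ty":0,"tz":0.01,"ax":0,"ay":0,"az":0},{"tx":0.045,"ty":0,"tz":0.01,"ax":0,"ay":0,"az":0},{"tx":0.07,"ty":0,"tz":0.01,"ax":0,"ay":0,"az":0},{"tx":0.095,"ty":0,"tz":0.01,"ax":0,"ay":0,"az":0},{"tx":0.12,"ty":0,"tz":0.01,"ax":0,"ay":0,"az":0},{"tx":0.145,"ty":0,"tz":0.01,"ax":0,"ay":0,"az":0},{"tx":0.17,"ty":0,"tz":0.01,"ax":0,"ay":0,"az":0},{"tx":0.195,"ty":0,"tz":0.01,"ax":0,"ay":0,"az":0},{"tx":0.21,"ty":0,"tz":0.01,"ax":0,"ay":0,"az":0},{"tx":0.225,"ty":0,"tz":0.01,"ax":0,"ay":0,"az":0},{"tx":0.24,"ty":0,"tz":0.01,"ax":0,"ay":0,"az":0},{"tx":0.25,"ty":0,"tz":0.01,"ax":0,"ay":0,"az":0}]'
python3 -c "
from h import *
where(); go(fx(0,-.0725,.046),-10.3)"
```

```text
t: 4.6
tool_pos: [0.5682, -0.0152, 0.0471]
tool_rot: [-0.0, 0.768, 0.641, -0.0]
wrist_force: [0.9, -2.9, -1.8]
finger_gap: 0.0006
finger_force: 1.6
t 4.6 fix 0.002878484988223584 -0.08147733206060226 0.04705326640470686 F along X,Y,z 1.447146339003091 -2.722583378661452 -1.8408524477732555
t 4.6 pos [ 0.5682 -0.0152  0.0471] toolyaw -10.290126333979073 F [ 0.9358 -2.9379 -1.8409] shift [ 0.0359 -0.0115  0.0042] az 5.4853700116236976e-05
```

```bash
python3 -m crank '[{"tx":0.01,"ty":0,"tz":0,"ax":0,"ay":0,"az":0},{"tx":0.02,"ty":0,"tz":0,"ax":0,"ay":0,"az":0},{"tx":0.03,"ty":0,"tz":0,"ax":0,"ay":0,"az":0},{"tx":0.035,"ty":0,"tz":0,"ax":0,"ay":0,"az":0},{"tx":0.04,"ty":0,"tz":0,"ax":0,"ay":0,"az":0},{"tx":0.04,"ty":0,"tz":0,"ax":0,"ay":0,"az":0}]'
python3 -c "
from h import *
where()"
```

```text
t: 5.2
tool_pos: [0.5694, -0.0086, 0.0471]
tool_rot: [0.001, 0.767, 0.641, -0.002]
wrist_force: [-3.7, -14.9, -0.0]
finger_gap: 0.0008
finger_force: 7.5
t 5.2 fix 0.0028550099270200136 -0.07475840303026902 0.047120632451320824 F along X,Y,z -0.9213615538050782 -15.327158618930932 -0.019761182111902476
```

```bash
python3 -m crank '[{"tx":0.01,"ty":0,"tz":0,"ax":0,"ay":0,"az":0},{"tx":0.015,"ty":0,"tz":0,"ax":0,"ay":0,"az":0},{"tx":0.015,"ty":0,"tz":0,"ax":0,"ay":0,"az":0},{"tx":0.015,"ty":0,"tz":0,"ax":0,"ay":0,"az":0}]'
python3 -c "
from h import *
where()"
```

```text
t: 5.6
tool_pos: [0.5694, -0.0085, 0.0471]
tool_rot: [0.002, 0.767, 0.641, -0.004]
wrist_force: [-6.4, -27.4, -0.6]
finger_gap: 0.0004
finger_force: 14.3
t 5.6 fix 0.002875408940844742 -0.0746661212219218 0.0471406017215382 F along X,Y,z -1.4207322633905957 -28.123243918700116 -0.5868075408162987
```

The slide is at its stop: at 28 N the position no longer moved. Back off, raise, and plan the arm sweep.

```bash
python3 -m crank '[{"tx":-0.1,"ty":0,"tz":0,"ax":0,"ay":0,"az":0},{"tx":-0.16,"ty":0,"tz":0,"ax":0,"ay":0,"az":0},{"tx":-0.16,"ty":0,"tz":-0.2,"ax":0,"ay":0,"az":0},{"tx":-0.16,"ty":0,"tz":-0.4,"ax":0,"ay":0,"az":0},{"tx":-0.16,"ty":0,"tz":-0.6,"ax":0,"ay":0,"az":0},{"tx":-0.16,"ty":0,"tz":-0.8,"ax":0,"ay":0,"az":0},{"tx":-0.16,"ty":0,"tz":-0.8,"ax":0,"ay":0,"az":0},{"tx":-0.16,"ty":0,"tz":-0.8,"ax":0,"ay":0,"az":0}]'
cat > plan.py <<'E'
from h import *
def wp(deg,extra=0,r=.08):
    u=np.array([np.cos(np.radians(deg)),np.sin(np.radians(deg))]);n=np.array([-u[1],u[0]])
    h=.0175*abs(n@X)+.0075*abs(n@Y)+.007+extra
    return np.r_[PV+r*u-h*n,.135]
E
python3 - <<'E'
from plan import *
where(); p=wp(-161.35,.03); p[2]=.245; print(p); go(p,-10.3)
d=(p-PV.tolist().__add__([0]))[:2]
cv2.imwrite("pics/top2.png",imaging.read_camera("top")[:,:,::-1])
E
```

```text
t: 6.4
tool_pos: [0.5643, -0.0409, 0.2486]
tool_rot: [0.001, 0.768, 0.641, 0.001]
wrist_force: [0.2, -0.5, -0.4]
finger_gap: 0.0003
finger_force: 0.0
t 6.4 fix 0.0036312069192240845 -0.10748173293737855 0.2486027594172137 F along X,Y,z 0.2779730641151752 -0.4426788750947631 -0.42797897264252904
[0.5162 0.2466 0.245 ]
t 6.4 pos [ 0.5643 -0.0409  0.2486] toolyaw -10.27729646925297 F [ 0.1941 -0.4853 -0.428 ] shift [ 1.0973 -0.3945  0.0139] az 0.00012613072637242972
```

View pics/top2.png

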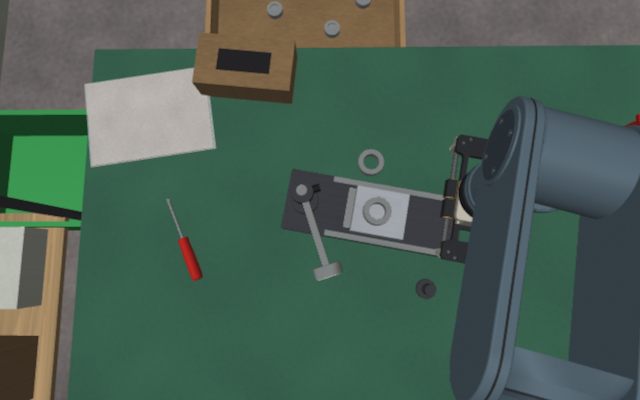

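The top view shows the slide against the stop block at (350,207), the ring seated at (377,211), and the plug and arm unmoved. Moving to the left side of the bar.

```bash
python3 -m crank '[{"tx":0.2,"ty":-0.1,"tz":0,"ax":0,"ay":0,"az":0},{"tx":0.4,"ty":-0.2,"tz":0,"ax":0,"ay":0,"az":0},{"tx":0.6,"ty":-0.3,"tz":0,"ax":0,"ay":0,"az":0},{"tx":0.8,"ty":-0.39,"tz":0,"ax":0,"ay":0,"az":0},{"tx":1,"ty":-0.39,"tz":0,"ax":0,"ay":0,"az":0},{"tx":1,"ty":-0.39,"tz":0,"ax":0,"ay":0,"az":0},{"tx":1,"ty":-0.39,"tz":0,"ax":0,"ay":0,"az":0},{"tx":1,"ty":-0.39,"tz":0,"ax":0,"ay":0,"az":0}]'
python3 -m crank '[{"tx":0.1,"ty":0,"tz":0,"ax":0,"ay":0,"az":0},{"tx":0.1,"ty":0,"tz":0.1,"ax":0,"ay":0,"az":0},{"tx":0.1,"ty":0,"tz":0.1,"ax":0,"ay":0,"az":0}]'
python3 - <<'E'
from plan import *
where(); go(wp(-161.35,.03))
for n in("scene","top"): cv2.imwrite(f"pics/{n}3.png",imaging.read_camera(n)[:,:,::-1])
E
```

```text
t: 7.25
tool_pos: [0.5114, 0.2219, 0.245]
tool_rot: [-0.001, 0.767, 0.641, -0.002]
wrist_force: [0.4, -0.2, 0.7]
finger_gap: 0.0005
finger_force: 0.0
t: 7.55
tool_pos: [0.5151, 0.2447, 0.2184]
tool_rot: [-0.001, 0.768, 0.64, -0.003]
wrist_force: [-1.0, 0.3, 0.5]
finger_gap: 0.0003
finger_force: 0.0
t 7.55 fix -0.09598507731067257 0.16470897804367807 0.21841607356919163 F along X,Y,z -1.064745743534404 0.0733214244098541 0.5227241075349001
t 7.55 pos [0.5151 0.2447 0.2184] toolyaw -10.37190523418158 F [-1.0344  0.2629  0.5227] shift [0.0094 0.0054 0.3336] az None
```

View pics/scene3.png

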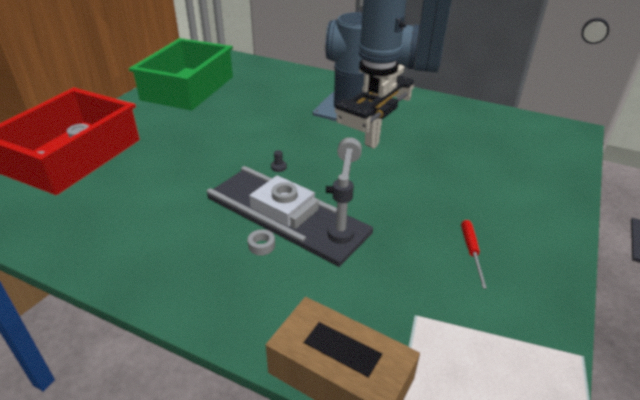

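The scene view shows the fingers at (373,140), on the far-from-stop side of the bar and clear of the gauge at (350,150). Descend and compute the waypoints.

```bash
python3 -m crank '[{"tx":0.01,"ty":0,"tz":0.15,"ax":0,"ay":0,"az":0},{"tx":0.01,"ty":0,"tz":0.33,"ax":0,"ay":0,"az":0},{"tx":0.01,"ty":0,"tz":0.33,"ax":0,"ay":0,"az":0},{"tx":0.01,"ty":0,"tz":0.33,"ax":0,"ay":0,"az":0}]'
python3 - <<'E'
from plan import *
where()
for a in (-161.35,-156,-151,-146,-141,-136,-131,-126,-121,-116,-111,-107,-104,-102,-100.3):
    p=wp(a); s=env.state();d=p-s["tool_pos"]; print(a,"tx %.3f ty %.3f"%(d[:2]@Y/.25,d[:2]@X/.25))
E
```

```text
t: 8.05
tool_pos: [0.5177, 0.2483, 0.1405]
tool_rot: [-0.0, 0.768, 0.64, -0.0]
wrist_force: [0.1, 0.0, 0.4]
finger_gap: 0.0006
finger_force: 0.0
t 8.05 fix -0.09405224930949017 0.16868958256309657 0.14049564049220742 F along X,Y,z 0.10309138210875972 0.04613761443186383 0.4347881464769555
-161.35 tx -0.113 ty 0.054
-156 tx -0.139 ty 0.060
-151 tx -0.164 ty 0.068
-146 tx -0.188 ty 0.079
-141 tx -0.212 ty 0.091
-136 tx -0.235 ty 0.106
-131 tx -0.257 ty 0.124
-126 tx -0.278 ty 0.144
-121 tx -0.297 ty 0.166
-116 tx -0.315 ty 0.190
-111 tx -0.330 ty 0.216
-107 tx -0.341 ty 0.239
-104 tx -0.348 ty 0.256
-102 tx -0.352 ty 0.268
-100.3 tx -0.355 ty 0.278
```

```bash
python3 -m crank '[{"tx":-0.05,"ty":0.03,"tz":0.01,"ax":0,"ay":0,"az":0},{"tx":-0.1,"ty":0.05,"tz":0.01,"ax":0,"ay":0,"az":0},{"tx":-0.126,"ty":0.057,"tz":0.01,"ax":0,"ay":0,"az":0},{"tx":-0.139,"ty":0.06,"tz":0.01,"ax":0,"ay":0,"az":0},{"tx":-0.152,"ty":0.064,"tz":0.01,"ax":0,"ay":0,"az":0},{"tx":-0.164,"ty":0.068,"tz":0.01,"ax":0,"ay":0,"az":0},{"tx":-0.176,"ty":0.073,"tz":0.01,"ax":0,"ay":0,"az":0},{"tx":-0.188,"ty":0.079,"tz":0.01,"ax":0,"ay":0,"az":0},{"tx":-0.2,"ty":0.085,"tz":0.01,"ax":0,"ay":0,"az":0},{"tx":-0.212,"ty":0.091,"tz":0.01,"ax":0,"ay":0,"az":0},{"tx":-0.235,"ty":0.106,"tz":0.01,"ax":0,"ay":0,"az":0},{"tx":-0.257,"ty":0.124,"tz":0.01,"ax":0,"ay":0,"az":0}]'
python3 - <<'E'
from plan import *
where()
for a in (-131,-128,-126,-123,-121,-118,-116,-113,-111,-107,-104,-102,-100.3):
    p=wp(a); s=env.state();d=p-s["tool_pos"]; print(a,"tx %.3f ty %.3f"%(d[:2]@Y/.25,d[:2]@X/.25))
cv2.imwrite("pics/top4.png",cv2.resize(imaging.read_camera("top")[100:300,220:500,::-1],None,fx=2.8,fy=2.8))
E
```

```text
t: 9.25
tool_pos: [0.5362, 0.18, 0.137]
tool_rot: [-0.0, 0.768, 0.641, -0.0]
wrist_force: [-0.7, 4.5, -0.3]
finger_gap: 0.0007
finger_force: 1.7
t 9.25 fix -0.06357863789957886 0.10484011458802996 0.13697130764479648 F along X,Y,z -1.4527938990273424 4.3041951552839 -0.3095019664017896
-131 tx -0.002 ty 0.002
-128 tx -0.014 ty 0.014
-126 tx -0.023 ty 0.022
-123 tx -0.034 ty 0.035
-121 tx -0.042 ty 0.044
-118 tx -0.053 ty 0.058
-116 tx -0.060 ty 0.068
-113 tx -0.069 ty 0.084
-111 tx -0.075 ty 0.094
-107 tx -0.085 ty 0.117
-104 tx -0.092 ty 0.134
-102 tx -0.096 ty 0.146
-100.3 tx -0.099 ty 0.156
```

View pics/top4.png

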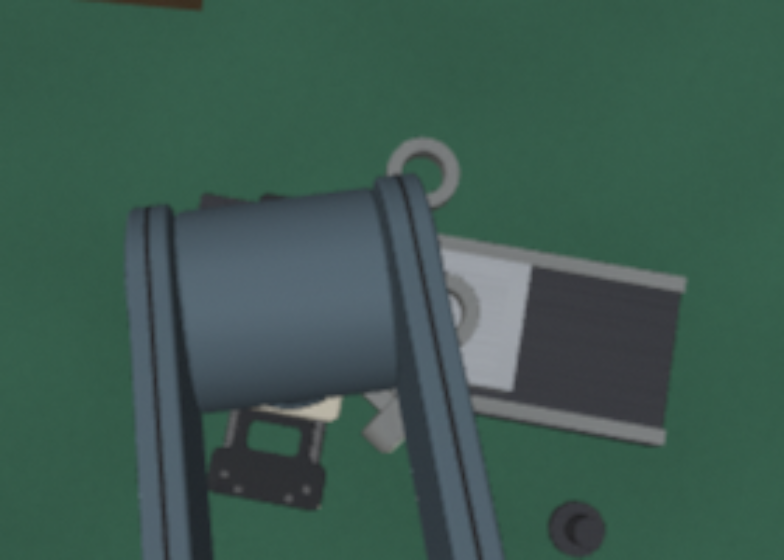

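The gauge, at crop (385,430), has swung with the fingers. Continue, slowing towards the stop.

```bash
python3 -m crank '[{"tx":-0.014,"ty":0.014,"tz":0,"ax":0,"ay":0,"az":0},{"tx":-0.023,"ty":0.022,"tz":0,"ax":0,"ay":0,"az":0},{"tx":-0.034,"ty":0.035,"tz":0,"ax":0,"ay":0,"az":0},{"tx":-0.042,"ty":0.044,"tz":0,"ax":0,"ay":0,"az":0},{"tx":-0.053,"ty":0.058,"tz":0,"ax":0,"ay":0,"az":0},{"tx":-0.06,"ty":0.068,"tz":0,"ax":0,"ay":0,"az":0},{"tx":-0.069,"ty":0.084,"tz":0,"ax":0,"ay":0,"az":0},{"tx":-0.075,"ty":0.094,"tz":0,"ax":0,"ay":0,"az":0},{"tx":-0.08,"ty":0.105,"tz":0,"ax":0,"ay":0,"az":0},{"tx":-0.085,"ty":0.117,"tz":0,"ax":0,"ay":0,"az":0},{"tx":-0.09,"ty":0.126,"tz":0,"ax":0,"ay":0,"az":0},{"tx":-0.092,"ty":0.134,"tz":0,"ax":0,"ay":0,"az":0}]'
python3 -m crank '[{"tx":-0.002,"ty":0.006,"tz":0,"ax":0,"ay":0,"az":0},{"tx":-0.004,"ty":0.012,"tz":0,"ax":0,"ay":0,"az":0},{"tx":-0.006,"ty":0.018,"tz":0,"ax":0,"ay":0,"az":0},{"tx":-0.007,"ty":0.022,"tz":0,"ax":0,"ay":0,"az":0},{"tx":-0.007,"ty":0.022,"tz":0,"ax":0,"ay":0,"az":0}]'
python3 -c "
from plan import *
where()"
```

```text
t: 10.5
tool_pos: [0.5655, 0.1514, 0.1371]
tool_rot: [0.0, 0.768, 0.641, -0.0]
wrist_force: [-0.7, 2.1, 0.3]
finger_gap: 0.0007
finger_force: 1.0
t: 11.0
tool_pos: [0.5706, 0.1488, 0.1371]
tool_rot: [0.0, 0.768, 0.641, 0.0]
wrist_force: [-1.0, 0.5, -0.6]
finger_gap: 0.0006
finger_force: 0.5
t 11.0 fix -0.024160751913176504 0.08026431158408709 0.13714569454097617 F along X,Y,z -1.0743534997610624 0.28609332474234483 -0.5819737470371276
```

Expected position reached, but there is no stop force yet. Continue in small steps along the fixture's +x.

```bash
python3 -m crank '[{"tx":0,"ty":0.006,"tz":0,"ax":0,"ay":0,"az":0},{"tx":0,"ty":0.012,"tz":0,"ax":0,"ay":0,"az":0},{"tx":0,"ty":0.016,"tz":0,"ax":0,"ay":0,"az":0},{"tx":0,"ty":0.016,"tz":0,"ax":0,"ay":0,"az":0}]'
python3 -c "
from plan import *
where()"
```

```text
t: 11.4
tool_pos: [0.5726, 0.1483, 0.1371]
tool_rot: [-0.001, 0.768, 0.641, -0.001]
wrist_force: [-7.4, 1.0, 4.9]
finger_gap: 0.0004
finger_force: 3.9
t 11.4 fix -0.022078844579802727 0.08011658037254905 0.13713900408678167 F along X,Y,z -7.417323749992123 -0.3576294397436124 4.924561950825638
```

```bash
python3 -m crank '[{"tx":0,"ty":0.008,"tz":0,"ax":0,"ay":0,"az":0},{"tx":0,"ty":0.012,"tz":0,"ax":0,"ay":0,"az":0},{"tx":0,"ty":0.012,"tz":0,"ax":0,"ay":0,"az":0},{"tx":0,"ty":0.012,"tz":0,"ax":0,"ay":0,"az":0}]'
python3 -c "
from plan import *
where()"
```

```text
t: 11.8
tool_pos: [0.5727, 0.1482, 0.1372]
tool_rot: [-0.003, 0.767, 0.641, -0.003]
wrist_force: [-15.8, 2.1, 10.8]
finger_gap: 0.0006
finger_force: 8.5
t 11.8 fix -0.02202699060783648 0.08008684244962053 0.13715251947559226 F along X,Y,z -15.942897701171976 -0.8163827961989697 10.770835186787764
```

The arm is at its stop: force rises with no movement. Withdraw straight back, then up and away.

```bash
python3 -m crank '[{"tx":0,"ty":-0.02,"tz":0,"ax":0,"ay":0,"az":0},{"tx":0,"ty":-0.1,"tz":0,"ax":0,"ay":0,"az":0},{"tx":0,"ty":-0.25,"tz":0,"ax":0,"ay":0,"az":0},{"tx":0,"ty":-0.4,"tz":0,"ax":0,"ay":0,"az":0},{"tx":0,"ty":-0.4,"tz":-0.2,"ax":0,"ay":0,"az":0},{"tx":0,"ty":-0.4,"tz":-0.4,"ax":0,"ay":0,"az":0},{"tx":0.4,"ty":-0.4,"tz":-0.6,"ax":0,"ay":0,"az":0},{"tx":0.8,"ty":-0.4,"tz":-0.6,"ax":0,"ay":0,"az":0},{"tx":1,"ty":-0.4,"tz":-0.6,"ax":0,"ay":0,"az":0},{"tx":1,"ty":-0.4,"tz":-0.6,"ax":0,"ay":0,"az":0},{"tx":1,"ty":-0.4,"tz":-0.6,"ax":0,"ay":0,"az":0},{"tx":1,"ty":-0.4,"tz":-0.6,"ax":0,"ay":0,"az":0}]'
python3 - <<'E'
from plan import *
where()
im=imaging.read_camera("top");cv2.imwrite("pics/top5.png",cv2.resize(im[130:310,260:480,::-1],None,fx=3.3,fy=3.3,interpolation=cv2.INTER_CUBIC))
E
```

```text
t: 13.0
tool_pos: [0.5242, 0.4166, 0.2868]
tool_rot: [-0.0, 0.766, 0.642, 0.002]
wrist_force: [0.7, 0.1, 0.0]
finger_gap: 0.0007
finger_force: 0.0
t 13.0 fix -0.11780120955610046 0.33541127040714397 0.28678587942816297 F along X,Y,z 0.6868394040282526 0.18301539804370195 0.025231440574579433
```

View pics/top5.png

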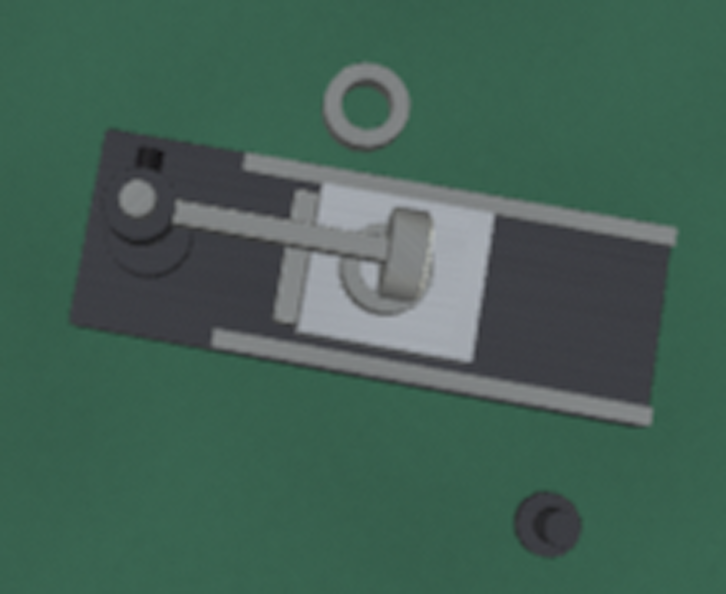

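The slide is against its stop block, the bar at (180,212)–(385,247) lies parallel to the rails, and the dial is over the ring. The spare ring and plug are unmoved and the hand is clear.

```bash
python3 -c "
from station import env
print(env.close_job())"
```

```text
the job is handed in; nothing more can be done
None
```

The job is handed in: I pushed the slide home against its stop and then swung the gauge arm to its stop with the dial over the ring. In the last picture the ring looked seated, the spare ring and plug were unmoved, and the hand was clear (the screwdriver was out of frame); no verdict came back.

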